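# Lock the inspection stage with its transport pin

## Task

Lock the sliding microscope stage for transport: pick up the loose lock pin and push it through the slotted bracket and the hole of the tongue hidden behind it, feeling along the slot for that hole, until the pin is fully home with its handle's shoulder against the bracket. Let go of it there, and leave the objective, the wafer box and the bottle alone.

Things in the scene. Friction and masses are not known exactly. Their poses are not given: they have to be found in the camera images.
- pin_handle (a point): centre of the handle of the loose lock pin (0.13 to 0.21 kg), which starts lying on the table with this point 15 mm up. Handle: dark metal block 56 mm long (its x), 24 mm wide (y), 30 mm high (z up), to be gripped across the 24 mm. A round steel shank, 12 mm diameter, 52 mm long, points along +x from the middle of its front face; the shank's axis passes through this point.
- pin_shoulder (a point): centre of the handle's front face (the shoulder), where the shank begins, 28 mm from pin_handle along +x; axes as the handle's. It rests against the bracket when the pin is fully home.
- pin_tip (a point): end of the pin's shank, 80 mm from pin_handle along +x; axes as the handle's. The last 4 mm of the shank taper from 12 to 8.4 mm diameter.
- slot (a point): centre of the slot at the front face of the stage's upright aluminium bracket, 62 mm above the table. +x is level and points into the slot, the way the pin goes in; y runs along the slot; z up. Front plate: 10 mm thick, 90 mm wide, 84 mm tall; slot 48 mm long (y), 14 mm high. Fully home, the pin's tip is 52 mm deep from this face.
- tongue_face (a point): point in line with the slot's centre, 14 mm deep, on the face of the carriage's steel tongue (12 mm thick); this point stays put with the bracket; axes as slot. The tongue's one 14 x 14 mm hole at slot height lies up to 15 mm from here either way along y: its place is not given. A tip that misses it stops here; the tapered tip draws the carriage (slides along y, 4 N friction) into line by up to 2.5 mm.
- rear_slot (a point): centre of the slot in the bracket's rear plate (30 to 40 mm deep), at its front; slot 48 mm long, 16 mm high; axes as slot.
- stage: the inspection stage, fixed to the table: black base 185 x 240 mm, grey sliding carriage with a round chuck, 90 mm high in all. Origin on the table; the bracket's front face is 110 mm from it along -x. x is the way the pin goes in, y the carriage's slide, z up. The space in front of the bracket is free.
- objective: spare microscope objective, brass, 34 mm diameter, 50 mm tall, standing; origin at the centre of its foot. Leave alone.
- wafer_box: flat white wafer box 120 x 120 x 28 mm; origin at the centre of its underside. Leave alone.
- cleaner: small white bottle, 48 mm diameter, 110 mm tall, standing; origin at the centre of its foot. Leave alone.
There are look-alikes about, which are no part of the job. There is more than one size of the part that bears pin_handle; the job needs the smallest.

How it is judged:
At the end, for the whole second after the job is handed in: the pin rests fully home and released: its shoulder within 4 mm of the bracket's front face, within 20 mm along and 6 mm in height of the slot's centre, its axis within 0.15 rad of the slot's inward direction (x of pin_shoulder in the frame of slot between -0.004 and 0.004 m and y of pin_shoulder in the frame of slot between -0.02 and 0.02 m and z of pin_shoulder in the frame of slot between -0.006 and 0.006 m and angle between the x axis of pin_shoulder and the x axis of slot, either way round below 0.15 rad); the robot touches nothing.
It fails at once if the spare objective is moved more than 25 mm (distance of objective from where it was at the start of the episode above 0.025 m).
It fails at once if the wafer box is moved more than 25 mm (distance of wafer_box from where it was at the start of the episode above 0.025 m).
It fails at once if the bottle is moved more than 25 mm (distance of cleaner from where it was at the start of the episode above 0.025 m).
It also fails if it takes over 58 s, if anything falls off the work surface, if the arm or the gripper's body presses on something with over 40 N, if the wrist force passes 120 N, or if a joint passes its speed limit or range.

## Robot

A 7-joint arm with a two-finger parallel gripper is mounted at the origin on the work surface. World frame = base frame: x ahead of the robot, y to its left, z up, the work surface at z = 0. Lengths are in m, angles in rad, forces in N, time in s.
With the tool pointing down it reaches from about 0.35 to 0.9 m from the base axis. Payload 19.9 kg.
Tool frame: the origin (TCP) lies midway between the tips of the shut fingers; the grasp point (between the pads) lies 19 mm behind it; z points along the fingers, y is the direction in which the jaws open and shut (so a half turn about z gives the same grasp; the last joint's range is limited). The gripper opens to 94 mm and grips with 3 to 60 N. Pads are 16 mm wide; open, the fingers measure 119 mm over their backs; the gripper's body (75 mm by 177 mm) begins 78 mm behind the grasp point.
Start: joints at [1.234, 0.417, -0.01, 1.614, 0.005, 1.111, -0.053], TCP at [0.182, -0.598, 0.205] pointing down, gripper open.
Joint ranges: [-2.81, 2.81], [-0.39, 2.02], [-1.27, 1.25], [0.06, 2.57], [-1.19, 4.33], [0.19, 2], [-2.82, 2.82]. Speed limits (rad/s): [1.89, 1.89, 2.39, 2.39, 3.01, 3.01, 3.01].

## Interface

Orientations are given as a unit quaternion [w, x, y, z].
In Python, from station import arm gives the robot as it stands. The module is installed in compiled form; this text tells all that it offers.
- The arm moves only by the tool servo_tool, never from a script. Its argument "rows" is text: rows parted by semicolons, each of 7 numbers parted by spaces: the gripper's target within -1 to 1 (shut at 1, half-way at 0, fully open at -1), then the shift along the tool's x, y, z in cm, then the turn, a rotation vector about the tool's x, y, z in rad. In form: hand x y z wx wy wz; .... A call has 1 to 20 rows; each row is the pose to reach, as a shift and turn from the pose commanded when the call began, along the tool's axes at that moment; what a row does not reach only later rows make up. A row lasts 1/10 s, in which the tool goes at most 50 mm and 8.59 degrees, less where a joint would pass 70% of its speed; a pose out of reach is approached as far as the arm can. A call with a gripper value outside its range is refused whole. The fingers move at their own pace and stop on an object; "newtons" is the grip in N (left out, the last holds). Time passes only in rows, so rows that repeat a pose let the fingers close. It gives the time, the measured TCP pose, the force and the opening at its end, in the units of the state.
- arm.get_state(): the state, without advancing time (a new reading comes with each control period).
- arm.snapshot(name): name is "scene" or "top" or "wrist"; returns the picture (400x640x3 uint8, red, green, blue); there is no depth.
- arm.camera_info(name): a dict with "camera_matrix" (3x3 intrinsics, pixels), "R" (3x3) and "t" (3): a world point X has camera coordinates R X + t; the wrist camera has in their place "tool_from_camera" (4x4, takes a point from camera to tool coordinates, whose origin is the TCP and whose axes are the flange's). Camera axes: x right, y down, z forward; pixel columns grow to the right and rows downward; lengths in m; the calibration is good to about 2 mm. A picture is of the moment at which its call begins: read the wrist's pose just before it. camera_info takes no time and is no camera call.
- arm.sign_off(): hands the job in, once; it reports no verdict.
The state is a dict: "time_s": time; "joint_positions": joint angles; "qd": joint speeds; "effort": joint torques, N m; "tool_pos": TCP position; "eef_rot": TCP orientation; "force": force on the tool from outside, world axes, zero at the start; "ft_torque": the same for the moment, N m; "finger_gap": finger opening in m.
Only numpy, scipy, OpenCV 4.12 (cv2) and the standard library are available. Lean on these libraries where they do the work, as an engineer would, in place of code of your own. Each camera call takes 0.05 s, during which the arm holds its last target. There are 200 camera calls.

## Working session

There is one attempt and no reset: what is moved stays moved. The work goes in short steps, Python scripts to look and compute and a tool call to move; the robot and the scene stay as the last step left them, time stands still between calls to the robot, and variables do not carry over. Pictures are saved under pics/ and viewed, about 8 in all and at most 12, crops included, and the job is handed in when it is done.

Besides the shell and the picture viewer there is one more tool, called by a JSON object that holds its "method" and its "body". servo_tool: Moves the arm, as the interface text tells. Its arguments: {"type":"object","properties":{"rows":{"type":"string"},"newtons":{"type":"number"}},"required":["rows"]}

```bash
mkdir -p pics; python3 - <<'E'
from station import arm
import cv2, numpy as np
s=arm.get_state();print(s)
for n in("scene","top"):
    p=arm.snapshot(n);cv2.imwrite(f"pics/{n}0.png",p[:,:,::-1])
    c=arm.camera_info(n);print(n,c)
print(arm.camera_info("wrist"))
a=[cv2.imread(f"pics/{n}0.png") for n in("scene","top")]
E
```

```text
{'time_s': 0.0, 'joint_positions': array([ 1.23449374,  0.41791471, -0.01032191,  1.61415111,  0.00470822,
        1.11068456, -0.05299463]), 'qd': array([ 0.00025591, -0.00077576, -0.00015161,  0.00105584, -0.00044569,
       -0.00077171, -0.00011766]), 'effort': array([-2.30356636e-03, -8.51255178e+01,  6.37194850e-01, -4.25997949e+01,
       -4.89269290e-02,  1.86669332e-02,  8.29589931e-05]), 'tool_pos': array([ 0.18148741, -0.59769559,  0.20487188]), 'eef_rot': array([-5.52768234e-04,  9.89153396e-01,  1.46885119e-01, -1.26097245e-04]), 'force': array([ 0.17309676, -0.01578936,  0.39542411]), 'ft_torque': array([ 0.01854383, -0.0112555 ,  0.00294885]), 'finger_gap': 0.09410769679150939}
scene {'camera_matrix': array([[418.92796424,   0.        , 322.81275654],
       [  0.        , 418.92796424, 200.07620166],
       [  0.        ,   0.        ,   1.        ]]), 'R': array([[-0.35016844,  0.93668086, -0.00332035],
       [ 0.71036704,  0.2632495 , -0.65274679],
       [-0.61054135, -0.23092999, -0.75756887]]), 't': array([ 0.17981867, -0.36920554,  1.52118787])}
top {'camera_mat
[... 196 characters left out ...]
73, -0.00530657],
       [-0.99748843,  0.01860517, -0.06834241],
       [ 0.06842875,  0.00404359, -0.99764781]]), 't': array([0.01732697, 0.55626668, 1.11582782])}
{'camera_matrix': array([[346.48735487,   0.        , 325.51788189],
       [  0.        , 346.48735487, 203.65744435],
       [  0.        ,   0.        ,   1.        ]]), 'tool_from_camera': array([[-2.75618565e-04, -9.62186593e-01, -2.72391051e-01,
         7.90666041e-02],
       [ 9.99999149e-01, -6.12478768e-04,  1.15165504e-03,
         5.98375458e-04],
       [-1.27494078e-03, -2.72390502e-01,  9.62185943e-01,
        -1.79928758e-01],
       [ 0.00000000e+00,  0.00000000e+00,  0.00000000e+00,
         1.00000000e+00]])}
```

View pics/scene0.png

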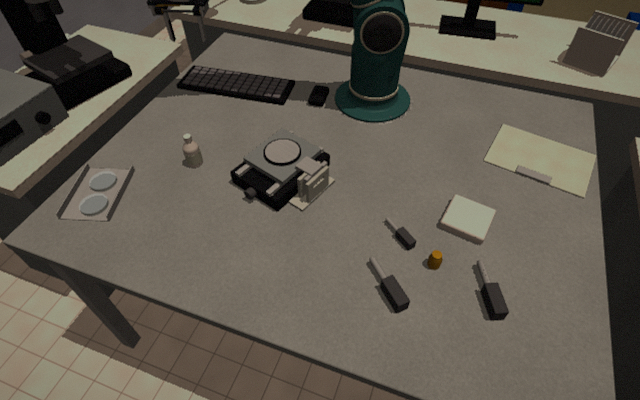

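View pics/top0.png

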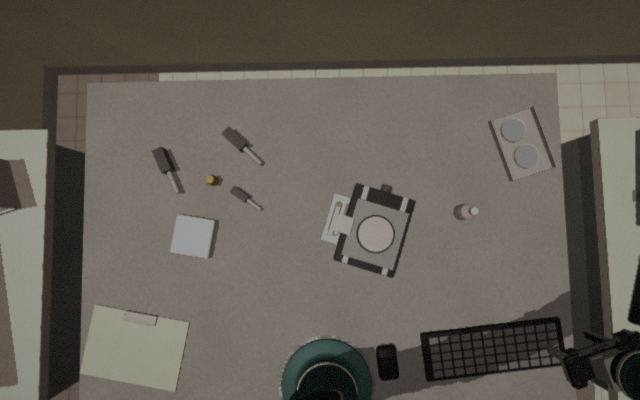

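The top view shows three handled pins at (245,197), (242,145) and (166,169). The one at (245,197) is visibly the smallest, with a handle about 19 px long, which is roughly 56 mm. The bracket is at about (338,218). I'll confirm with one enlarged crop.

```bash
python3 - <<'E'
import cv2, numpy as np
t=cv2.imread("pics/top0.png");s=cv2.imread("pics/scene0.png")
def crop(i,x,y,w,h,f): 
    return cv2.convertScaleAbs(cv2.resize(i[y:y+h,x:x+w],None,fx=f,fy=f,interpolation=cv2.INTER_CUBIC),alpha=1.6)
A=np.hstack([crop(t,215,120,66,50*2-10,5)[:300],crop(t,310,175,80,60,5)[:300]])
A=np.hstack([crop(t,220,165,75,60,5),crop(t,312,180,75,60,5)])
B=np.hstack([crop(s,375,205,75,60,5),crop(s,275,150,75,60,5)])
cv2.imwrite("pics/c1.png",np.vstack([A,B]))
E
```

```text
(no output)
```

View pics/c1.png

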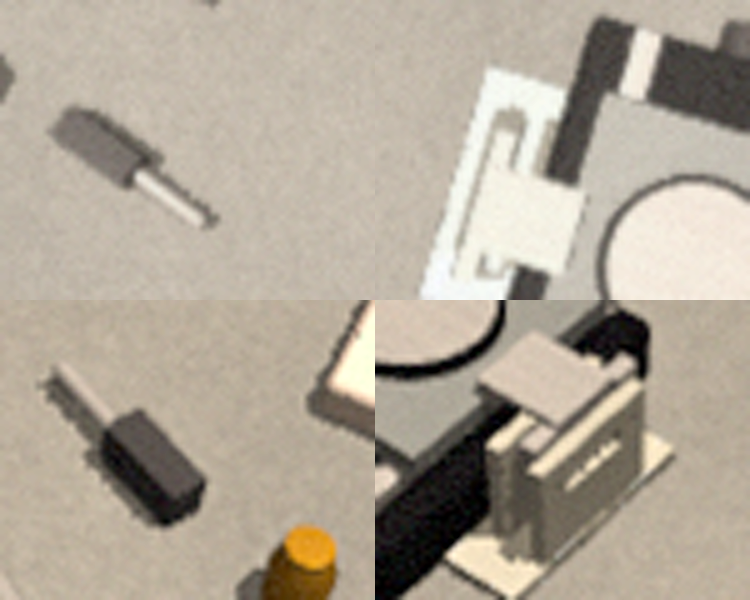

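The smallest pin's handle is at top pixel (240,194), with its shank tip at (262,209). The slot is visible in the scene view at about (319,183), facing the camera. Next I'll cast rays to get coarse positions.

```bash
cat > h.py <<'E'
import numpy as np, cv2
from station import arm
from scipy.spatial.transform import Rotation as Ro
def rot(s): q=s["eef_rot"]; return Ro.from_quat([q[1],q[2],q[3],q[0]])
def cast(name,uv,z,s=None):
    c=arm.camera_info(name);K=c["camera_matrix"]
    d=np.linalg.inv(K)@[uv[0],uv[1],1]
    if name=="wrist":
        T=c["tool_from_camera"];R=rot(s).as_matrix()
        o=R@T[:3,3]+s["tool_pos"];d=R@T[:3,:3]@d
    else: o=-c["R"].T@c["t"];d=c["R"].T@d
    return o+d*(z-o[2])/d[2]
def down(yaw):  # tool z down, tool x at world yaw
    x=np.array([np.cos(yaw),np.sin(yaw),0]);z=np.array([0,0,-1.]);return Ro.from_matrix(np.c_[x,np.cross(z,x),z])
def move(s,p,R):
    r=rot(s);return (100*r.inv().apply(np.array(p)-s["tool_pos"])).round(2),(r.inv()*R).as_rotvec().round(3)
E
python3 - <<'E'
from h import *
a=lambda x,y:(220+x/5,165+y/5)
b=cast("top",a(137,178),.02);t=cast("top",a(208,222),.015);h=cast("top",a(100,147),.03)
print("pin",h,b,t,np.arctan2(*(t-b)[1::-1]),np.linalg.norm(t-b))
c=lambda x,y:(275+(x-375)/5,150+(y-300)/5)
print("pin scene", [cast("scene",(375+x/5,205+(y-300)/5),.015) for x,y in((57,370),(108,425))])
P=cast("scene",c(535,472),.084);Q=cast("scene",c(643,385),.084);S=cast("scene",c(594,467),.062)
d=Q-P;print("plate",P,Q,np.linalg.norm(d),"slot",S,"yaw of normal",np.arctan2(d[1],d[0])-np.pi/2)
m=lambda x,y:(312+(x-375)/5,180+y/5)
print("base plate edge",cast("top",m(490,68),0.003),cast("top",m(425,298),.003))
s=arm.get_state()
yaw=np.arctan2(*(t-b)[1::-1]);cen=b.copy()
print("wrist tool x yaw now",rot(s).as_matrix()[:,0])
for y in(yaw,yaw+np.pi,): print(move(s,[h[0],h[1],.2],down(y)))
E
```

```text
pin [0.57501364 0.25175742 0.03      ] [0.55638804 0.23135153 0.02      ] [0.52882859 0.18883667 0.015     ] -2.1459269161727437 0.05091204206839813
pin scene [array([0.53461072, 0.19250298, 0.015     ]), array([0.56129071, 0.22750032, 0.015     ])]
plate [ 0.54923355 -0.03187046  0.084     ] [4.66571531e-01 4.13893749e-05 8.40000000e-02] 0.08860798712283734 slot [ 0.51562938 -0.01087376  0.062     ] yaw of normal 1.202371543242903
base plate edge [ 0.57428929 -0.03797797  0.003     ] [0.43271921 0.0050823  0.003     ]
wrist tool x yaw now [ 9.56870480e-01  2.90514849e-01 -8.82362713e-05]
(array([ 62.34, -69.85,   0.56]), array([-0.000e+00,  1.000e-03,  2.441e+00]))
(array([ 62.34, -69.85,   0.56]), array([-0.001, -0.   , -0.701]))
```

{"method": "servo_tool", "body": {"rows": "-1 3 -3.5 0 0 0 -0.05;-1 62.3 -69.8 0.5 0 0 -0.7;-1 62.3 -69.8 0.5 0 0 -0.7;-1 62.3 -69.8 0.5 0 0 -0.7;-1 62.3 -69.8 0.5 0 0 -0.7;-1 62.3 -69.8 0.5 0 0 -0.7;-1 62.3 -69.8 0.5 0 0 -0.7;-1 62.3 -69.8 0.5 0 0 -0.7;-1 62.3 -69.8 0.5 0 0 -0.7;-1 62.3 -69.8 0.5 0 0 -0.7;-1 62.3 -69.8 0.5 0 0 -0.7;-1 62.3 -69.8 0.5 0 0 -0.7;-1 62.3 -69.8 0.5 0 0 -0.7;-1 62.3 -69.8 0.5 0 0 -0.7;-1 62.3 -69.8 0.5 0 0 -0.7;-1 62.3 -69.8 0.5 0 0 -0.7;-1 62.3 -69.8 0.5 0 0 -0.7;-1 62.3 -69.8 0.5 0 0 -0.7;-1 62.3 -69.8 0.5 0 0 -0.7;-1 62.3 -69.8 0.5 0 0 -0.7"}}

```text
time_s: 2.1
tool_pos: [0.5746, 0.2561, 0.1995]
eef_rot: [-0.002, 0.878, 0.479, -0.0]
force: [-0.7, -1.4, -0.2]
finger_gap: 0.0943
```

```bash
python3 - <<'E'
from h import *
s=arm.get_state();p=arm.snapshot("wrist");cv2.imwrite("pics/w1.png",p[:,:,::-1])
print(s["tool_pos"],rot(s).as_matrix()[:,0])
np.save("s1.npy",np.r_[s["tool_pos"],s["eef_rot"]])
E
```

```text
[0.57464549 0.25606966 0.19951186] [0.54053781 0.8413189  0.00118099]
```

View pics/w1.png

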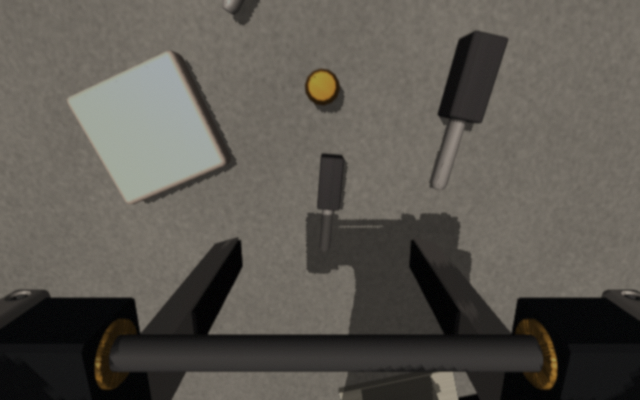

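The wrist view shows the small pin with its handle at (331,183) and its shank end at (325,250). The objective is at (322,86), well behind the pin. Next I'll measure the pin in this view.

```bash
python3 - <<'E'
from h import *
a=np.load("s1.npy");s={"tool_pos":a[:3],"eef_rot":a[3:]}
g=cv2.imread("pics/w1.png",0);m=np.zeros_like(g);m[148:211,312:350]=(g[148:211,312:350]<48)
n,l,st,c=cv2.connectedComponentsWithStats(m);i=1+st[1:,4].argmax();print(st[i])
ys,xs=np.where(l==i)
for y in range(150,214,5):
    r=xs[ys==y];print(y,(r.min(),r.max()) if len(r) else None, g[y,314:350:2])
for y in range(212,256,5): print(y,g[y,314:346])
E
```

```text
[322 154  23  56 378]
150 None [103 105 107 106 106 105 107 105 103 109 111 111 108 109 111 108 106 107]
155 (np.int64(322), np.int64(340)) [106 104 104  84  30  22  21  23  26  28  30  34  37  44  73 106 110 110]
160 (np.int64(335), np.int64(343)) [107 111 111  73  49  52  53  52  53  49  48  50  49  47  42  56 101 111]
165 (np.int64(341), np.int64(343)) [109 105 102  62  51  52  52  52  52  49  50  50  50  48  39  50  70 102]
170 (np.int64(341), np.int64(343)) [108 106  98  56  51  52  51  52  52  50  48  49  49  49  41  50  68 101]
175 (np.int64(340), np.int64(342)) [106 107  95  51  50  51  51  52  50  48  47  50  49  45  40  57  90 109]
180 (np.int64(340), np.int64(342)) [107 107  86  48  49  50  51  51  50  48  49  49  48  43  44  58  93 113]
185 (np.int64(339), np.int64(341)) [109 108  75  49  49  51  50  50  48  47  48  48  48  40  48  65 100 107]
190 (np.int64(332), np.int64(341)) [107 108  67  47  50  50  50  49  49  47  49  48  46  40  51  84 107 106]
195 (np.int64(329), np.int64(340)) [110 102  59  48  49  49  50  49  47  48  47  47  46  40  55  81 108 114]
200 (np.int64(
[... 577 characters left out ...]
54 49 45 48 53 60 65 67 65 62 57 53 50 50 52 54 55 53 54
 54 54 55 55 55 54 53 53]
227 [52 54 53 54 55 53 51 48 51 57 61 66 65 64 60 55 50 47 53 55 57 56 55 58
 63 68 74 76 75 76 80 76]
232 [53 52 54 55 56 54 48 49 54 59 64 65 63 61 57 53 48 46 51 53 53 53 53 54
 54 52 52 53 54 53 54 54]
237 [52 53 54 53 54 51 48 49 57 62 65 66 64 62 56 49 47 49 51 52 53 55 55 54
 54 53 52 52 52 53 54 55]
242 [54 55 54 54 52 49 50 53 59 64 66 65 62 59 53 49 47 50 51 52 53 54 54 54
 53 54 55 54 55 55 55 54]
247 [53 52 55 53 52 49 52 57 64 64 65 63 61 56 50 47 49 52 54 53 54 54 54 54
 54 52 52 53 54 54 55 55]
252 [55 53 54 54 52 51 50 52 52 54 55 54 53 52 51 52 53 52 53 51 52 52 51 52
 53 53 55 53 53 53 54 54]
```

```bash
python3 - <<'E'
from h import *
a=np.load("s1.npy");s0={"tool_pos":a[:3],"eef_rot":a[3:]}
B=cast("wrist",(331.8,157.5),.03,s0);F=cast("wrist",(328.3,208.5),.03,s0)
S1=cast("wrist",(326.8,217),.018,s0);S2=cast("wrist",(323.7,247),.018,s0);T=cast("wrist",(323.3,250.5),.017,s0)
d=F-B;print(B,F,np.linalg.norm(d),np.arctan2(d[1],d[0]),S1,S2,T,np.arctan2(*(T-B)[1::-1]),np.linalg.norm(T[:2]-F[:2]))
yaw=np.arctan2(*(T-B)[1::-1]); c=(B+F)/2;print("handle",c)
s=arm.get_state();print(s["tool_pos"],s["time_s"],move(s,[c[0],c[1],.004],down(yaw+np.pi)))
E
```

```text
[0.5952974  0.27630778 0.03      ] [0.56335281 0.23293906 0.03      ] 0.053863747353829254 -2.2056539230051473 [0.5548621  0.22259082 0.018     ] [0.53280097 0.19465236 0.018     ] [0.5298752  0.19096286 0.017     ] -2.2248133415335736 0.05369126143877863
handle [0.5793251  0.25462342 0.03      ]
[0.57441213 0.25331063 0.19949519] 2.15 (array([ 0.38,  0.38, 19.55]), array([-0.002,  0.   ,  0.081]))
```

{"method": "servo_tool", "body": {"rows": "0 0.2 0.2 3 0 0 0.08;0 0.4 0.4 7 0 0 0.08;0 0.4 0.4 11 0 0 0.08;0 0.4 0.4 15 0 0 0.08;0 0.4 0.4 18 0 0 0.08;0 0.4 0.4 19.2 0 0 0.08;0 0.4 0.4 19.4 0 0 0.08;0 0.4 0.4 19.4 0 0 0.08;1 0.4 0.4 19.4 0 0 0.08;1 0.4 0.4 19.4 0 0 0.08;1 0.4 0.4 19.4 0 0 0.08;1 0.4 0.4 19.4 0 0 0.08;1 0.4 0.4 19.4 0 0 0.08;1 0.4 0.4 19.4 0 0 0.08", "newtons": 50}}

```text
time_s: 3.55
tool_pos: [0.5807, 0.2523, 0.0072]
eef_rot: [0.0, 0.897, 0.442, 0.0]
force: [-1.5, -0.5, 7.8]
finger_gap: 0.0236
```

{"method": "servo_tool", "body": {"rows": "1 0 0 -2 0 0 0;1 0 0 -6 0 0 0;1 0 0 -11 0 0 0;1 -2 1 -16 0 0 -0.05;1 -6 2.5 -20 0 0 -0.12;1 -11 4.6 -21.3 0 0 -0.2;1 -16 6.8 -21.3 0 0 -0.26;1 -21 9 -21.3 0 0 -0.32;1 -26 11 -21.3 0 0 -0.32;1 -28.6 12.1 -21.3 0 0 -0.32;1 -28.6 12.1 -21.3 0 0 -0.32;1 -28.6 12.1 -21.3 0 0 -0.32;1 -28.6 12.1 -21.3 0 0 -0.32"}}

```text
time_s: 4.85
tool_pos: [0.5021, -0.0473, 0.2196]
eef_rot: [-0.0, 0.815, 0.579, 0.0]
force: [0.4, -0.3, -0.8]
finger_gap: 0.0238
```

```bash
python3 - <<'E'
from h import *
s=arm.get_state();p=arm.snapshot("wrist");cv2.imwrite("pics/w2.png",p[:,:,::-1])
print(s["tool_pos"],rot(s).as_matrix()[:,0],s["force"],s["finger_gap"],s["time_s"])
np.save("s2.npy",np.r_[s["tool_pos"],s["eef_rot"]])
E
```

```text
[ 0.50209259 -0.04727485  0.21961346] [3.28717585e-01 9.44428184e-01 3.92348057e-04] [ 0.39016989 -0.31270571 -0.81452996] 0.02376199095485555 4.85
```

View pics/w2.png

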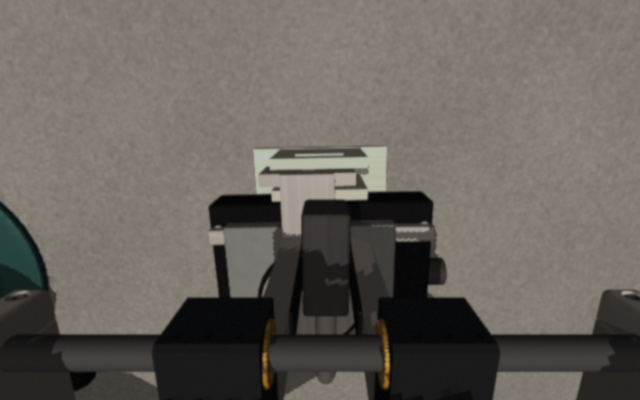

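The wrist view shows the bracket at rows 150–170, columns 268–370, nearly square to the tool, with the pin held straight. I'll enlarge the bracket to measure it.

```bash
python3 - <<'E'
import cv2
g=cv2.imread("pics/w2.png")[140:215,245:395]
cv2.imwrite("pics/c2.png",cv2.convertScaleAbs(cv2.resize(g,None,fx=5,fy=5,interpolation=cv2.INTER_CUBIC),alpha=1.4))
E
```

```text
(no output)
```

View pics/c2.png

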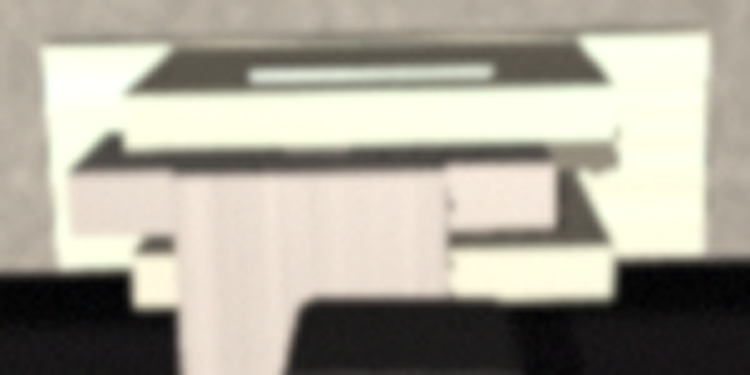

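```bash
python3 - <<'E'
from h import *
a=np.load("s2.npy");s={"tool_pos":a[:3],"eef_rot":a[3:]}
c=lambda x,y,z:cast("wrist",(245+x/5-.4,140+y/5-.4),z,s)
P=c(127,96,.084);Q=c(610,84,.084);d=P-Q;print(P,Q,np.linalg.norm(d))
R1=c(134,252,.084);R2=c(612,244,.084);e=R1-R2
B1=c(42,47,.003);B2=c(710,34,.003);f=B1-B2
for v in(d,e,f):print("ang",np.arctan2(v[1],v[0])+np.pi/2-2*np.pi,np.linalg.norm(v))
M=(P+Q)/2;print("mid",M)
T1=c(70,172,.084);T2=c(555,163,.084)
y=(Q-P)/np.linalg.norm(d);print("tongue mid along tool y from slot, for z .07-.09",[((c(70,172,z)+c(555,163,z))/2-M)@y for z in(.07,.08,.09)],np.linalg.norm(T1-T2))
s=arm.get_state();R=rot(s).as_matrix();print(s["tool_pos"],R[:,0],R[:,1],R.T@(M-s["tool_pos"]), R.T@(-y))
E
```

```text
[ 0.46495344 -0.00079055  0.084     ] [ 0.54890516 -0.02772465  0.084     ] 0.08816653141685352
ang -1.8812505420769163 0.08816653141685352
ang -1.8890110628562837 0.08946578690559438
ang -1.886768027795851 0.1520210662733203
mid [ 0.5069293 -0.0142576  0.084    ]
tongue mid along tool y from slot, for z .07-.09 [np.float64(-0.011578514702070422), np.float64(-0.010999279165060181), np.float64(-0.010420043628049883)] 0.08962307631321541
[ 0.50216365 -0.04682382  0.21953948] [3.27816844e-01 9.44741142e-01 5.38788103e-04] [ 9.44741277e-01 -3.27816900e-01  1.52142111e-05] [ 0.03225588 -0.00617551  0.13555678] [-2.35354539e-02 -9.99723002e-01 -2.78906234e-05]
```

{"method": "servo_tool", "body": {"rows": "1 2 -0.3 0 0 0 -0.02;1 6 -1 0 0 0 -0.02;1 10 -1.5 0 0 0 -0.02;1 13 -1.9 1 0 0 -0.02;1 13.2 -1.9 4 0 0 -0.02;1 13.2 -1.9 8 0 0 -0.02;1 13.2 -1.9 12 0 0 -0.02;1 13.2 -1.9 15 0 0 -0.02;1 13.2 -1.9 16.4 0 0 -0.02;1 13.2 -1.9 16.5 0 0 -0.02;1 13.2 -1.9 16.5 0 0 -0.02;1 13.2 -1.9 16.5 0 0 -0.02;1 13.2 -1.9 16.5 0 0 -0.02"}}

```text
time_s: 6.2
tool_pos: [0.5282, 0.0826, 0.0557]
eef_rot: [0.001, 0.81, 0.587, 0.001]
force: [-0.2, 0.4, -1.4]
finger_gap: 0.0235
```

```bash
cat > st.py <<'E'
from h import *
s=arm.get_state();R=rot(s).as_matrix();yw=-1.886;u=np.array([np.cos(yw),np.sin(yw),0]);v=np.array([-u[1],u[0],0])
t=s["tool_pos"];tip=t-.08*R[:,0]+[0,0,.0078];M=np.array([.5069,-.0143,.062]);d=tip-M
print("t",s["time_s"],"tip in slot x,y,z mm",1000*np.array([d@u,d@v,d[2]]),"yaw err",np.arctan2(-R[1,0],-R[0,0])-yw,"Rz",R[:,0][2],R[:,1][2],"F slot",[s["force"]@u,s["force"]@v,s["force"][2]],s["finger_gap"])
E
python3 st.py
python3 - <<'E'
from h import *
c=cv2.cvtColor(arm.snapshot("scene"),cv2.COLOR_RGB2BGR)[125:225,255:375]
cv2.imwrite("pics/c3.png",cv2.convertScaleAbs(cv2.resize(c,None,fx=5,fy=5,interpolation=cv2.INTER_CUBIC),alpha=1.6))
E
```

```text
t 6.2 tip in slot x,y,z mm [-18.7220508   -9.86454966   1.41732839] yaw err -0.0009226246885911671 Rz 0.0006104068851008271 0.0017600103904615986 F slot [np.float64(-0.3429849003691127), np.float64(-0.33200256886078633), np.float64(-1.4460994521523416)] 0.02349545999072286
```

View pics/c3.png

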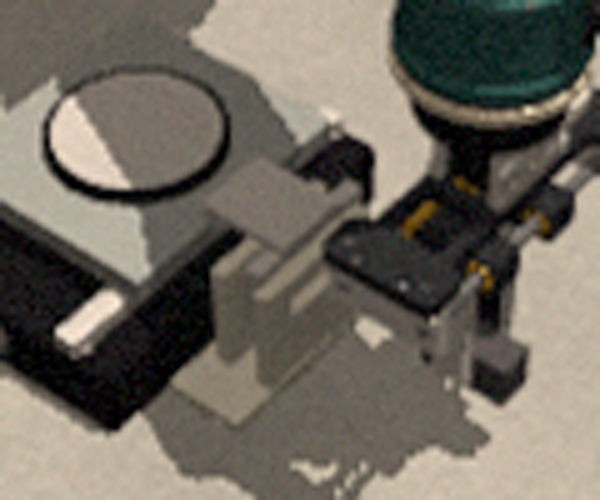

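{"method": "servo_tool", "body": {"rows": "1 0 -0.1 0.14 0 0 0;1 -0.6 -0.1 0.14 0 0 0;1 -1.2 -0.1 0.14 0 0 0;1 -1.7 -0.1 0.14 0 0 0;1 -2.2 -0.1 0.14 0 0 0;1 -2.6 -0.1 0.14 0 0 0;1 -2.8 -0.1 0.14 0 0 0;1 -2.8 -0.1 0.14 0 0 0"}}

```text
time_s: 7.05
tool_pos: [0.5178, 0.0559, 0.0531]
eef_rot: [-0.0, 0.81, 0.587, -0.0]
force: [-0.7, 0.0, -1.1]
finger_gap: 0.0234
```

```bash
python3 st.py
```

```text
t 7.05 tip in slot x,y,z mm [  9.89428459 -11.53415293  -1.12478227] yaw err -0.0011505390690702555 Rz -7.05715569397313e-05 -7.318268819861583e-05 F slot [np.float64(0.2247613403532477), np.float64(-0.691361323153612), np.float64(-1.114932108173814)] 0.0233642882225038
```

{"method": "servo_tool", "body": {"rows": "1 -0.2 0 -0.08 0 0 0;1 -0.5 0 -0.08 0 0 0;1 -0.8 0 -0.08 0 0 0;1 -1.0 0 -0.08 0 0 0;1 -1.0 0 -0.08 0 0 0"}}

```text
time_s: 7.55
tool_pos: [0.5146, 0.0463, 0.0538]
eef_rot: [-0.0, 0.81, 0.587, -0.0]
force: [0.4, -0.6, -2.4]
finger_gap: 0.024
```

```bash
python3 st.py
```

```text
t 7.55 tip in slot x,y,z mm [ 19.96343204 -11.53655758  -0.3669873 ] yaw err -0.0012213588641896145 Rz -7.020599210060715e-05 -5.8739479797276285e-05 F slot [np.float64(0.4886155461585338), np.float64(0.5553861988583044), np.float64(-2.4060753947203968)] 0.023952171337297132
```

{"method": "servo_tool", "body": {"rows": "1 -0.4 0 0 0 0 0;1 -0.8 0 0 0 0 0;1 -1.1 0 0 0 0 0;1 -1.3 0 0 0 0 0;1 -1.3 0 0 0 0 0"}}

```text
time_s: 8.05
tool_pos: [0.5106, 0.034, 0.0539]
eef_rot: [0.0, 0.81, 0.587, -0.0]
force: [0.5, -0.5, -2.0]
finger_gap: 0.0236
```

```bash
python3 st.py
```

```text
t 8.05 tip in slot x,y,z mm [ 32.97945512 -11.54941536  -0.32540808] yaw err -0.0012706213549766865 Rz -0.00011817577604899644 -8.103639511899221e-05 F slot [np.float64(0.27388947899307214), np.float64(0.6446051782199852), np.float64(-2.033829482364069)] 0.023612610358080644
```

Through the hole with no resistance. I'll continue until the shoulder makes contact.

{"method": "servo_tool", "body": {"rows": "1 -0.4 0 0 0 0 0;1 -0.8 0 0 0 0 0;1 -1.2 0 0 0 0 0;1 -1.5 0 0 0 0 0;1 -1.7 0 0 0 0 0;1 -1.8 0 0 0 0 0;1 -1.9 0 0 0 0 0;1 -1.9 0 0 0 0 0"}}

```text
time_s: 8.85
tool_pos: [0.5047, 0.0162, 0.0539]
eef_rot: [-0.0, 0.81, 0.587, -0.0]
force: [0.5, 0.7, -2.6]
finger_gap: 0.0237
```

```bash
python3 st.py
```

```text
t 8.85 tip in slot x,y,z mm [ 51.64422186 -11.59138519  -0.34854998] yaw err -0.0008551665454854529 Rz 3.665071941296911e-05 -7.848530925754227e-05 F slot [np.float64(-0.8235167134730927), np.float64(0.30331568990500146), np.float64(-2.5857668811741297)] 0.023740962323527764
```

{"method": "servo_tool", "body": {"rows": "1 -0.1 0 0 0 0 0;1 -0.2 0 0 0 0 0;1 -0.3 0 0 0 0 0;1 -0.3 0 0 0 0 0"}}

```text
time_s: 9.25
tool_pos: [0.5043, 0.015, 0.054]
eef_rot: [-0.001, 0.809, 0.588, 0.001]
force: [3.1, 10.2, -5.8]
finger_gap: 0.0236
```

```bash
python3 st.py
```

```text
t 9.25 tip in slot x,y,z mm [ 52.92239014 -11.51295789  -0.41585639] yaw err 0.0004395711168643235 Rz 0.0025096187233085163 0.0005444143330399968 F slot [np.float64(-10.682107064939855), np.float64(-0.1870871377973109), np.float64(-5.8473606711477055)] 0.023624257952769904
```

{"method": "servo_tool", "body": {"rows": "1 0.15 0 0.03 0 0 0;1 0.15 0 0.05 0 0 0;0 0.15 0 0.05 0 0 0;0 0.15 0 0.05 0 0 0;0 0.15 0 0.05 0 0 0;0 0.15 0 0.05 0 0 0;0 0.15 0 0.05 0 0 0"}}

```text
time_s: 9.95
tool_pos: [0.5043, 0.0148, 0.0534]
eef_rot: [-0.0, 0.81, 0.587, -0.0]
force: [-0.5, 0.4, 0.1]
finger_gap: 0.0465
```

{"method": "servo_tool", "body": {"rows": "0 0 0 -1 0 0 0;0 0 0 -3 0 0 0;0 0 0 -6 0 0 0;0 0 0 -10 0 0 0;0 0 0 -14 0 0 0;0 0 0 -17 0 0 0;0 -2 0 -17 0 0 0;0 -4 0 -17 0 0 0;0 -6 0 -17 0 0 0;0 -6 0 -17 0 0 0;0 -6 0 -17 0 0 0"}}

```text
time_s: 11.05
tool_pos: [0.4857, -0.042, 0.2239]
eef_rot: [0.0, 0.81, 0.587, 0.0]
force: [-0.3, 0.0, -0.1]
finger_gap: 0.0471
```

```bash
python3 st.py; python3 - <<'E'
from h import *
s=arm.get_state();np.save("s3.npy",np.r_[s["tool_pos"],s["eef_rot"]])
w=cv2.cvtColor(arm.snapshot("wrist"),cv2.COLOR_RGB2BGR);c=cv2.cvtColor(arm.snapshot("scene"),cv2.COLOR_RGB2BGR)
cv2.imwrite("pics/w3.png",w);cv2.imwrite("pics/s3.png",c)
f=lambda i:cv2.convertScaleAbs(cv2.resize(i,(800,300),interpolation=cv2.INTER_CUBIC),alpha=1.6)
cv2.imwrite("pics/c4.png",np.vstack([f(w[75:225,125:525]),f(c[145:225,240:453])]))
E
```

```text
t 11.05 tip in slot x,y,z mm [112.87870753 -11.67081312 169.687379  ] yaw err -0.0011492752200463752 Rz 7.254772006425855e-05 0.0004756709509870942 F slot [np.float64(0.0992521234419719), np.float64(-0.3096571287918266), np.float64(-0.09910120305153564)] 0.04707159825306401
```

View pics/c4.png

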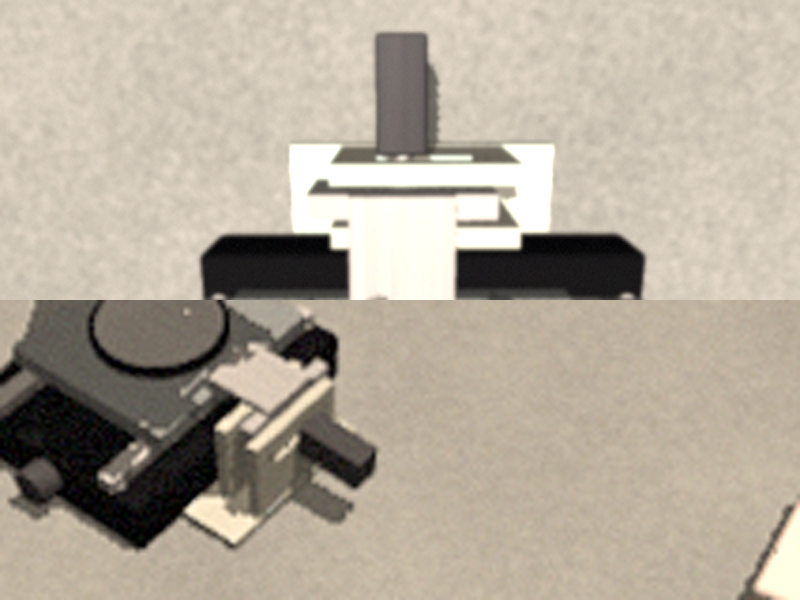

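The pin is in the slot, but the wrist crop shows a sliver of slot between the handle's front edge and the plate. I'll measure whether there is a gap.

```bash
python3 - <<'E'
from h import *
a=np.load("s3.npy");s={"tool_pos":a[:3],"eef_rot":a[3:]}
g=cv2.imread("pics/w3.png",0)
for c in(318,322,326,330,334,345,355): print(c,g[86:166,c][:8],"|",g[140:166,c])
yw=-1.886;u=np.array([np.cos(yw),np.sin(yw),0])
M=np.array([.5069,-.0143,.062])
for n,uv,z in(("plate top edge",(325,157),.084),("handle front z77",(325,151.5),.077),("handle back z77",(325,92),.077),("slot",(355,153.5),.055)):
    p=cast("wrist",uv,z,s);print(n,p,(p-M)@u*1000)
cv2.imwrite("pics/c5.png",cv2.convertScaleAbs(cv2.resize(g[80:180,275:375],(600,600),interpolation=cv2.INTER_CUBIC),alpha=1.5))
E
```

```text
318 [130 131 131 131 117  88  69  68] | [ 68  68  67  67  66  68  67  68  68  67  63  55  65  91 103  93 105 150
 177 186 187 187 186 185 187 184]
322 [128 128 129 128 117  88  70  70] | [ 69  68  69  67  67  67  67  66  67  67  64  54  54  73  89  87 105 150
 177 185 186 185 185 186 186 186]
326 [132 133 133 131 118  89  68  67] | [ 66  63  65  64  65  64  65  65  64  64  62  61  94 138 142 113 110 150
 177 185 187 186 186 185 185 184]
330 [132 131 134 132 120  89  67  65] | [ 65  66  66  66  66  66  65  64  65  65  61  52  52  63  71  76 103 151
 177 185 187 186 186 185 185 185]
334 [130 132 132 131 117  87  67  64] | [ 64  63  63  62  63  64  63  64  64  64  59  52  60  83  90  84 104 149
 176 184 186 186 186 186 186 186]
345 [131 130 130 130 129 131 130 131] | [118 123 127 127 121 106 102 109  94  73  65  72 110 153 156 121 112 150
 177 184 185 186 186 186 186 185]
355 [133 130 129 129 132 133 134 134] | [123 123 125 125 127 117 109 112  96  74  65  74 109 153 155 121 113 152
 178 185 186 185 185 185 185 185]
plate top edge [ 0.49574818 -0.01089888  0.084     ] 0.22362354033599866
handle front z77 [ 0.49704603 -0.00693468  0.077     ] -3.9476251850463875
handle back z77 [0.51365847 0.04369709 0.077     ] -57.234956626187596
slot [ 0.52419446 -0.0209081   0.055     ] 0.9210794985342772
```

View pics/c5.png

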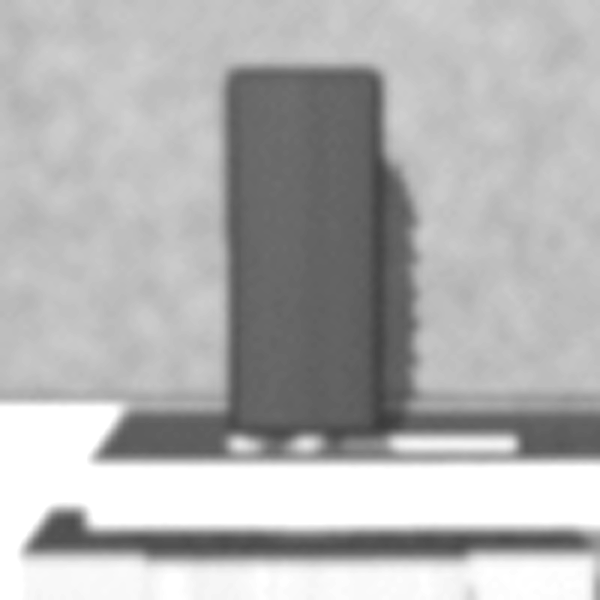

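The handle's front edge measures about 2–4 mm off the plate, either from droop or a small gap. That's too close to the tolerance, so I'll nudge it home from behind with the shut fingers.

{"method": "servo_tool", "body": {"rows": "1 3 0 0 0 0 0;1 7 0 0 0 0 0;1 11 0 0 0 0 0;1 12.3 0 0 0 0 0;1 12.5 0 3 0 0 0;1 12.5 0 7 0 0 0;1 12.5 0 11 0 0 0;1 12.5 0 14.5 0 0 0;1 12.5 0 16.5 0 0 0;1 12.5 0 16.7 0 0 0;1 12.5 0 16.7 0 0 0;1 11.5 0 16.7 0 0 0;1 11 0 16.7 0 0 0;1 10.7 0 16.7 0 0 0;1 10.7 0 16.7 0 0 0"}}

```text
time_s: 12.65
tool_pos: [0.5191, 0.0587, 0.0569]
eef_rot: [0.0, 0.81, 0.587, 0.0]
force: [0.5, -0.1, 0.3]
finger_gap: 0.0006
```

```bash
python3 st.py
```

```text
t 12.65 tip in slot x,y,z mm [  6.8418271  -11.19482653   2.67035917] yaw err -0.0019090294872843305 Rz -0.00010678921725611694 0.0008154600402825241 F slot [np.float64(-0.05511545920971564), np.float64(0.4595621722601003), np.float64(0.32329099522193766)] 0.000628611832222443
```

{"method": "servo_tool", "body": {"rows": "1 -0.2 0 0 0 0 0;1 -0.4 0 0 0 0 0;1 -0.6 0 0 0 0 0;1 -0.7 0 0 0 0 0;1 -0.75 0 0 0 0 0;1 -0.75 0 0 0 0 0"}}

```text
time_s: 13.25
tool_pos: [0.5174, 0.0542, 0.0569]
eef_rot: [-0.0, 0.809, 0.588, 0.002]
force: [3.2, 9.2, 2.5]
finger_gap: 0.0007
```

```bash
python3 st.py
```

```text
t 13.25 tip in slot x,y,z mm [ 11.65131454 -11.18855568   2.48468298] yaw err 0.0005056948931954075 Rz 0.0029017447607810366 0.0012489809443079567 F slot [np.float64(-9.74994792986861), np.float64(0.2216199683335569), np.float64(2.503163250099066)] 0.0006891809184707981
```

{"method": "servo_tool", "body": {"rows": "1 -0.1 0 0 0 0 0;1 -0.2 0 0 0 0 0;1 -0.3 0 0 0 0 0;1 -0.3 0 0 0 0 0;1 -0.3 0 0 0 0 0"}}

```text
time_s: 13.75
tool_pos: [0.5175, 0.0536, 0.0576]
eef_rot: [-0.001, 0.809, 0.588, 0.003]
force: [4.5, 20.2, 7.3]
finger_gap: 0.0008
```

```bash
python3 st.py
```

```text
t 13.75 tip in slot x,y,z mm [ 12.19195804 -10.81201593   2.94096527] yaw err 0.0020532622875417683 Rz 0.006251283023100871 0.0028346151198453285 F slot [np.float64(-20.560151240841467), np.float64(-2.0023127853986713), np.float64(7.287100927314966)] 0.0008297484247647517
```

It is stiff at 20 N, so it's against a hard stop. I'll back off and recheck.

{"method": "servo_tool", "body": {"rows": "1 0.8 0 0 0 0 0;1 2 0 0 0 0 0;1 3 0 -2 0 0 0;1 3 0 -6 0 0 0;1 3 0 -10 0 0 0;1 1 0 -14 0 0 0;1 -3 0 -16.7 0 0 0;1 -7 0 -16.7 0 0 0;1 -10 0 -16.7 0 0 0;1 -11 0 -16.7 0 0 0;1 -11 0 -16.7 0 0 0;1 -11 0 -16.7 0 0 0"}}

```text
time_s: 14.95
tool_pos: [0.4818, -0.0538, 0.2233]
eef_rot: [-0.0, 0.809, 0.587, 0.0]
force: [-0.7, 0.3, 0.6]
finger_gap: 0.0004
```

```bash
python3 st.py; python3 - <<'E'
from h import *
s=arm.get_state()
w=cv2.cvtColor(arm.snapshot("wrist"),cv2.COLOR_RGB2GRAY);c=cv2.cvtColor(arm.snapshot("scene"),cv2.COLOR_RGB2GRAY)
cv2.imwrite("pics/w4.png",w)
yw=-1.886;u=np.array([np.cos(yw),np.sin(yw),0]);M=np.array([.5069,-.0143,.062])
for r in range(85,170): 
    if abs(int(w[r+1,325])-int(w[r-1,325]))>25: print(r,w[r,325],"x at z77",((cast("wrist",(325,r),.077,s)-M)@u*1000).round(1),"z84",((cast("wrist",(325,r),.084,s)-M)@u*1000).round(1))
f=lambda i:cv2.convertScaleAbs(cv2.resize(i,(400,400),interpolation=cv2.INTER_CUBIC),alpha=1.6)
cv2.imwrite("pics/c6.png",np.hstack([f(w[80:180,275:375]),f(c[150:210,295:355])]))
E
```

```text
t 14.95 tip in slot x,y,z mm [125.35201863 -11.64124688 169.08146313] yaw err 0.0001661720164729541 Rz 0.00045514337414178486 -0.0003252037640705735 F slot [np.float64(-0.094579730297941), np.float64(-0.7735846305266014), np.float64(0.5698377890556289)] 0.0003611010949727695
139 82 x at z77 -3.2 z84 -3.8
140 126 x at z77 -2.3 z84 -2.9
143 119 x at z77 0.5 z84 -0.2
144 154 x at z77 1.4 z84 0.7
153 171 x at z77 9.8 z84 8.9
154 150 x at z77 10.7 z84 9.8
155 112 x at z77 11.7 z84 10.7
156 78 x at z77 12.6 z84 11.6
158 60 x at z77 14.5 z84 13.5
159 89 x at z77 15.5 z84 14.4
160 133 x at z77 16.4 z84 15.3
161 156 x at z77 17.4 z84 16.3
```

View pics/c6.png

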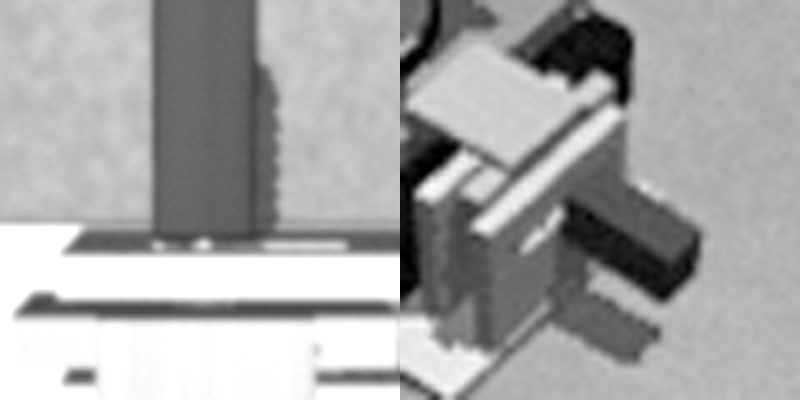

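```bash
python3 -c "
from station import arm
print(arm.sign_off())"
```

```text
the job is handed in; nothing more can be done
None
```

I gripped the smallest of the three pins and pushed it through the slot and the hidden hole until the shoulder met the bracket. I then let go of it and handed the job in at about 15 s. Sign-off gives no verdict, so the result below rests on my own checks.

**Finding the hole:** in the wrist view the tongue sat about 11 mm to one side of the slot's centre. I aimed there, and the pin passed through on the first try with almost no force, so I never had to search along the slot.

**Depth:** the pin stopped hard at about 53 mm, against the 52 mm expected, with 11 N. After release I pushed on it from behind with the shut fingers. It gave only about 0.5 mm between 10 N and 20 N, so it was against a stop.

**One disagreement:** the last wrist views put the handle's upper front edge about 3–4 mm from the bracket face, near the 4 mm limit. I put this down to the handle's rounded edge plus a slight droop of about 0.08 rad. That would leave the centre of the shoulder about 1–2 mm off the face, but I inferred this from the geometry and did not measure it.

**Other checks:** the pin is about 11 mm along the slot from its centre, within the 20 mm allowed. The arm was clear of everything at hand-in. I never went near the wafer box or the bottle, and only came near the objective when gripping the pin. I did not re-measure their positions at the end.

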